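Prop the drying cabinet ajar on the third hole of its stay

ROBOT

A 6-joint arm with a two-finger parallel gripper is mounted at the origin on the work surface. World frame = base frame: x ahead of the robot, y to its left, z up, the work surface at z = 0. Lengths are in m, angles in degrees, forces in N, time in s.
With the tool pointing down it reaches from about 0.4 to 0.825 m from the base axis. Payload 7 kg.
Tool frame: the origin (TCP) lies midway between the tips of the shut fingers; the grasp point (between the pads) lies 19 mm behind it; z points along the fingers, x is the direction in which the jaws open and shut, and the axes are right-handed (so a half turn about z gives the same grasp; the last joint's range is limited). The gripper opens to 88 mm and grips with 3 to 60 N. Pads are 19 mm wide; open, the fingers measure 130 mm over their backs; the gripper's body (78 mm by 193 mm) begins 47 mm behind the grasp point.
Start: joints at [84.918, 20.546, 0.682, 0, -70.136, -16.507], TCP at [0.248, 0.628, 0.227] pointing down, gripper open.
Joint ranges: [-176.03, 176.03], [-82.01, 121.73], [-58.28, 71.71], [-173.87, 95.51], [-174.79, -0.11], [-173.66, 173.66]. Speed limits (degrees/s): [136.94, 136.94, 172.46, 180, 180, 180].

INTERFACE

Orientations are given as [roll, pitch, yaw] about the fixed x, y, z axes, in that order (R = Rz(yaw) Ry(pitch) Rx(roll)).
In Python, from plant import ctrl, vision, nets gives the robot as it stands.
- The arm moves only by the shell command python3 -m jog 'ROWS'. ROWS is text: rows parted by semicolons, each of 7 numbers parted by spaces: the turn, a rotation vector about the tool's x, y, z in units of 0.1 rad (1.0 is 0.1 rad), then the shift along the tool's x, y, z in units of 4 cm (1.0 is 4 cm), then the opening, from -1 (shut) to 1 (fully open). In form: rx ry rz x y z jaw; .... A call has 1 to 8 rows; each row shifts and turns the commanded pose from where the row before left it, along the tool's axes as they then stand; what a row does not reach is not made up. A row lasts 1/8 s, in which the tool goes at most 62.5 mm and 10.7 degrees, less where a joint would pass 70% of its speed; a pose out of reach is approached as far as the arm can. A call with a number of a shift or a turn outside -1 to 1 is refused whole. A call with a gripper value outside its range is refused whole. The fingers move at their own pace and stop on an object; the grip force is fixed at half the most. Time passes only in rows, so rows that do not move let the fingers close. It gives the time, the measured TCP pose, the force and the opening at its end, in the units of the state.
- ctrl.get_obs(): the state, without advancing time (a new reading comes with each control period).
- vision.snapshot(name): name is "scene" or "top"; returns (picture, depth): 384x512x3 uint8, red, green, blue; 384x512 float32, m along the optical axis (not along the pixel's ray), 0 where there is no reading.
- vision.camera_info(name): a dict with "camera_matrix" (3x3 intrinsics, pixels), "camera_from_world" (4x4, takes a point from world to camera coordinates). Camera axes: x right, y down, z forward; pixel columns grow to the right and rows downward; lengths in m; the calibration is good to about 2 mm. A picture is of the moment at which its call begins. camera_info takes no time and is no camera call.
- ctrl.close_job(): hands the job in, once; it reports no verdict.
Trained networks look in the newest picture that a camera, given by its name, has taken for a name from the list of things; names that differ only in an ending like _2 or _b are one class to them, and where a whole thing is asked for, a point or a joint stands for the part that bears it (a point fixed in the world has none). Each returns a list of dicts, best first, with "score" (0 to 1); they miss things now and then, are a little off and sometimes report something else, mostly with a low value. They report only what shows in the picture. A call takes as long as a camera call.
- nets.boxes_of(target, camera): "location" ([x, y, z] in m, in world coordinates, good to about 4 mm: the middle of the surface that is visible of it).
The state is a dict: "clock": time; "joint_pos": joint angles; "qvel": joint speeds; "tau": joint torques, N m; "tool_pos": TCP position; "orientation": TCP orientation; "force": force on the tool from outside, world axes, zero at the start; "moment": the same for the moment, N m; "opening": finger opening in m.
Only numpy, scipy, OpenCV 4.12 (cv2) and the standard library are available. Lean on these libraries where they do the work, as an engineer would, in place of code of your own. Each camera call takes 0.05 s, during which the arm holds its last target.

TASK

Prop the drying cabinet's door ajar: take its steel stay bar by the upright wooden knob, lift it, swing the door open with it, and drop the third hole counted from the door over the peg on the cabinet's roof, so that the bar lies fully down on the peg plate. The peg is clamped somewhere along its slot, so feel for it lightly with the bar and never lean on the bar or drive it against the peg. Leave the tin, the jar and the cork block on the roof where they stand, and let go of the knob.

Things in the scene. Friction and masses are not known exactly. Their poses are not given: they have to be found in the camera images.
- cabinet: Plywood drying cabinet fixed on the bench, 300 deep, 290 wide, roof 170 mm above the bench. Origin on the bench right under the vertical hinge axis of the door; x points from the door to the cabinet's back, y to its left, z up. The roof reaches from x = 12 to 312 mm and from y = -278 to 12 mm. The peg plate, 64 x 34 x 6 mm steel, is screwed onto the roof.
- slot (a point): Slot centre of the peg plate, on the plate's top, 176 mm above the bench, at x = 60, y = -130 mm in the cabinet's axes; same axes, slot along x. A steel peg is clamped in the slot: 10 mm across, 14 mm up from the plate, flat top with 1 mm chamfer. It never moves, but may stand anywhere up to 13 mm either way from the slot's centre along x (0 across); where is not reported.
- door (a joint): Opening angle of the door, rad: 0 shut, grows as its free right edge swings out to the robot, at most 1.2. Starts nearly shut. Its hinge is stiff by friction (0.25 N m): the door stays where it is left. At angle t the stay's pivot is at x = -200 sin t, y = -200 cos t mm in the cabinet's axes. With the third hole on the peg the door stands 0.35 to 0.56 rad open.
- pivot (a point): The stay's pivot on the door's top edge, 200 mm from the hinge axis, in the plane of the bar's underside (176 mm above the bench). Here the bar turns freely to the sides and lifts like a lid (0 to 0.9 rad), never below level. x along the bar to the knob.
- hole3 (a point): Centre of the third hole from the door, on the underside of the flat steel bar (286 x 26 x 5 mm); x along the bar away from the door. Five round 13 mm holes lie 92, 124, 156, 188 and 220 mm from the pivot; this is the 156 one. Bar: 0.18 to 0.29 kg, knob 0.04 kg. At the start the bar lies level, right of the peg. With no hole over the peg it rests on the peg's top, 14 mm higher there.
- knob (a point): Grip point on the upright round wooden knob, 22 mm in diameter, 50 mm tall, on the bar's centre line 250 mm from the pivot. The knob starts 8 mm above the bar's upper face; this point is on its axis 35 mm above that face (40 mm above the underside). It is sprung: it gives 6 mm up or down along its steel stem, 1.5 N per mm. x along the bar away from the door, z along the knob.
- tin_mid (a point): Middle of a small dark tin, 42 mm in diameter, 45 mm high, on the roof at the back left. Not to be moved.
- jar_mid (a point): Middle of a small amber jar, 32 mm in diameter, 50 mm high, on the roof at the front left. Not to be moved.
- cork_mid (a point): Middle of a cork sanding block, 45 x 28 x 22 mm, on the roof at the front right. Not to be moved.

How it is judged (in metres and radians):
On the way:
1. the door is swung open past 0.3 rad (value of joint door above 0.3 rad), for 0.2 s.
At the end, for the whole second after the job is handed in: The third hole is over the peg and the bar is fully down: the hole's centre is within 4 mm of the slot's centre line, within 15.5 mm of the slot's centre along it and less than 3 mm above the plate; the door is at rest (z of hole3 in the frame of slot below 0.003 m and x of hole3 in the frame of slot between -0.0155 and 0.0155 m and y of hole3 in the frame of slot between -0.004 and 0.004 m and velocity of joint door between -0.05 and 0.05 rad/s); the robot touches nothing.
It fails at once if the bar is pressed or driven against the peg with more than 25 N (contact force between stay and peg above 25 N).
It fails at once if the tin, jar or cork block is moved more than 20 mm (distance of any of tin_mid, jar_mid, cork_mid from where it was at the start of the episode above 0.02 m).
It also fails if it takes over 61 s, if anything falls off the work surface, if the arm or the gripper's body presses on something with over 40 N, if the wrist force passes 120 N, or if a joint passes its speed limit or range.

## Working session

There is one attempt and no reset: what is moved stays moved. The work goes in short steps, Python scripts to look and compute and a shell command to move; the robot and the scene stay as the last step left them, time stands still between calls to the robot, and variables do not carry over. Pictures are saved under pics/ and viewed, and the job is handed in when it is done.

```bash
ls -la; mkdir -p pics
python3 - <<'E'
from plant import ctrl, vision, nets
import cv2
o=ctrl.get_obs(); print(o)
for n in ("scene","top"):
    p,d=vision.snapshot(n); cv2.imwrite(f"pics/{n}0.png",p[:,:,::-1])
    import numpy as np; np.save(f"pics/{n}0d.npy",d)
    i=vision.camera_info(n); print(n,i)
    for t in ("knob","cabinet","door","hole3","pivot","slot","tin_mid","jar_mid","cork_mid"):
        try: print(t,nets.boxes_of(t,n)[:2])
        except Exception as e: print(t,e)
E
```

```text
total 12
drwxr-xr-x  3 agent agent 4096 Dec  6 22:16 .
drwxr-xr-x 23 root  root  4096 Dec  6 22:16 ..
drwxr-xr-x  2 agent agent 4096 Dec  6 22:16 pics
{'clock': 0.0, 'joint_pos': array([ 8.49187523e+01,  2.05917811e+01,  6.33653917e-01, -1.88346112e-02,
       -7.01351385e+01, -1.65067687e+01]), 'qvel': array([-0.02390894, -0.01779018, -0.0476602 ,  0.06641897,  0.03703079,
       -0.06496383]), 'tau': array([-2.39096429e-03, -5.82713592e+01,  2.93059856e+01,  6.99760705e+00,
        6.95106952e-03, -1.64217281e-04]), 'tool_pos': array([0.2482076 , 0.62718899, 0.22562191]), 'orientation': array([-1.79990474e+02, -9.44529105e-02, -1.11594439e+02]), 'force': array([ 0.65402942,  0.11361227, -0.28827835]), 'moment': array([ 0.08310105,  0.00714362, -0.03784113]), 'opening': 0.08731997295458589}
scene {'camera_matrix': array([[407.57152759,   0.        , 256.7081106 ],
       [  0.        , 407.57152759, 191.11416625],
       [  0.        ,   0.        ,   1.        ]]), 'camera_from_world': array([[ 0.32888848,  0.94434868,  0.00615937, -0.20982195],
       [ 0.50848912, -0.17158804, -0
[... 1024 characters left out ...]
],
       [-0.96704274,  0.14472915, -0.20947988,  0.53170034],
       [ 0.20764891, -0.02781542, -0.97780787,  0.88151021],
       [ 0.        ,  0.        ,  0.        ,  1.        ]])}
knob [{'location': [0.6128, -0.1326, 0.2316], 'score': 0.74}]
cabinet [{'location': [0.5374, -0.0835, 0.1661], 'score': 0.8}]
door [{'location': [0.4082, -0.1233, 0.1803], 'score': 0.79}]
hole3 [{'location': [0.4873, -0.1283, 0.1779], 'score': 0.68}]
pivot []
slot [{'location': [0.5375, -0.0858, 0.17], 'score': 0.85}]
tin_mid [{'location': [0.6679, 0.0122, 0.2138], 'score': 0.8}]
jar_mid [{'location': [0.4617, 0.0324, 0.2181], 'score': 0.85}]
cork_mid [{'location': [0.4462, -0.1944, 0.1942], 'score': 0.55}]
```

View pics/scene0.png

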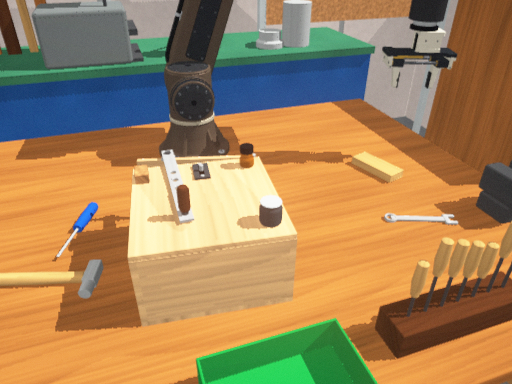

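View pics/top0.png

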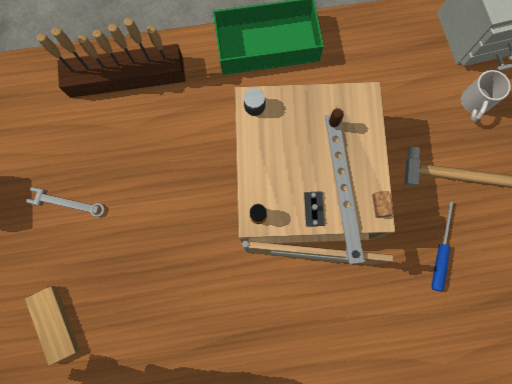

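The scene view shows the door facing the robot. In the top view the roof's corners are near (236,86), (383,84), (392,234) and (238,235). The plate is at about (314,208), the bar runs from the pivot (355,255) to the knob (336,117), the jar is at (258,213), the tin at (254,102) and the cork at (383,204). Next I'll enlarge it.

Run:
```python
import cv2
p=cv2.imread("pics/top0.png")
cv2.imwrite("pics/top0b.png",cv2.resize(p[75:275,225:425],(800,800),interpolation=cv2.INTER_CUBIC)[200:])
cv2.imwrite("pics/top0c.png",cv2.resize(p[180:240,290:350],(600,600),interpolation=cv2.INTER_CUBIC))
```

```text
(no output)
```

View pics/top0b.png

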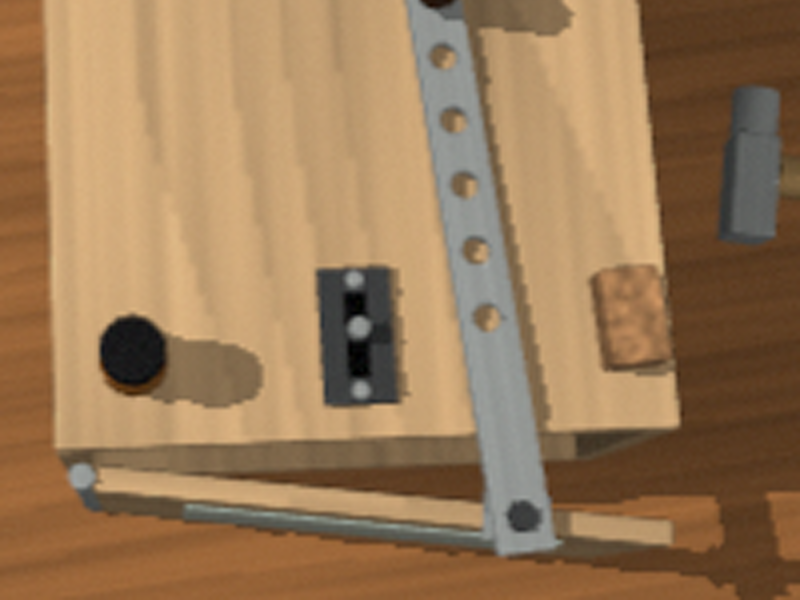

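View pics/top0c.png

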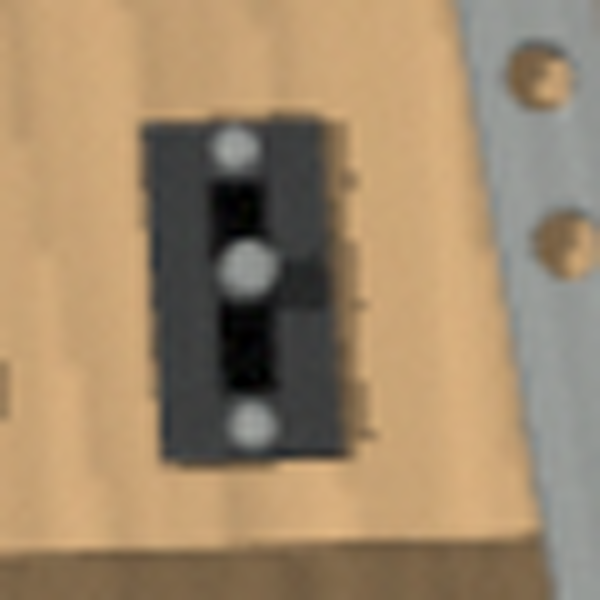

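The enlargement shows the plate, its two end screws and the bright peg top between them, at about (314.3,206.4) px. The door is slightly open, and the bar lies right of the peg. Next I'll work out the poses from the pixels.

```bash
cat > h.py <<'E'
import numpy as np, cv2
from plant import ctrl, vision, nets
def ray(cam,u,v,z):
    i=vision.camera_info(cam);K=i["camera_matrix"];T=i["camera_from_world"]
    R=T[:3,:3];c=-R.T@T[:3,3]
    d=R.T@np.linalg.inv(K)@np.array([u,v,1.0])
    return c+d*(z-c[2])/d[2]
def proj(cam,P):
    i=vision.camera_info(cam);K=i["camera_matrix"];T=i["camera_from_world"]
    p=T[:3,:3]@np.asarray(P,float)+T[:3,3]; q=K@p; return q[:2]/q[2]
E
python3 - <<'E'
import cv2
p=cv2.imread("pics/top0.png")
cv2.imwrite("pics/top0d.png",cv2.resize(p[75:135,225:425],(800,240),interpolation=cv2.INTER_CUBIC))
s=cv2.imread("pics/scene0.png")
cv2.imwrite("pics/scene0b.png",cv2.resize(s[140:260,120:320],(800,480),interpolation=cv2.INTER_CUBIC))
E
```

```text
(no output)
```

View pics/top0d.png

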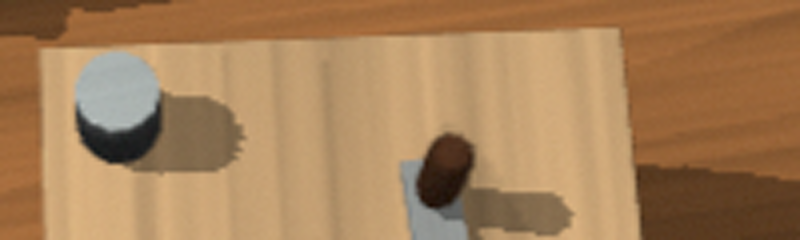

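View pics/scene0b.png

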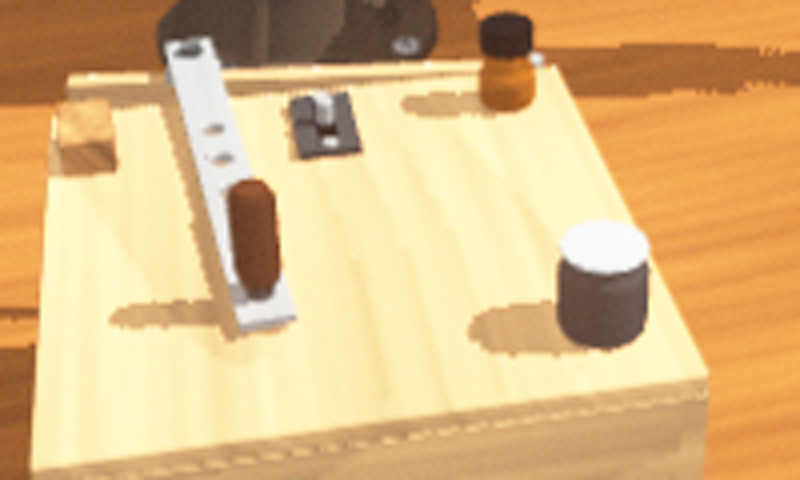

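Run:
```python
from h import *
from scipy.optimize import least_squares
b=lambda x,y:(225+(x+.5)/4-.5,75+(y+200+.5)/4-.5)
d=lambda x,y:(225+(x+.5)/4-.5,75+(y+.5)/4-.5)
c=lambda x,y:(290+(x+.5)/10-.5,180+(y+.5)/10-.5)
s=lambda x,y:(120+(x+.5)/4-.5,140+(y+.5)/4-.5)
obs=[ # cab xyz mm, px
((312,12,170),d(41,49)),((312,-278,170),d(619,28)),((12,12,170),b(55,450)),((12,-278,170),b(678,427)),
((92,-113,176),c(142,125)),((92,-147,176),c(325,121)),((28,-113,176),c(163,460)),((28,-147,176),c(348,455)),
]
sob=[((312,12,170),s(705,374)),((312,-278,170),s(33,470)),((12,12,170),s(553,66)),((92,-113,176),s(300,158)),((92,-147,176),s(0,0))][:3]
def f(p,cam,O):
    r=[]
    C,S=np.cos(p[2]),np.sin(p[2])
    for P,q in O:
        x,y,z=np.array(P)/1000
        r+=list(proj(cam,[p[0]+C*x-S*y,p[1]+S*x+C*y,z])-q)
    return r
for cam,O in(("top",obs),("top",obs[:4]),("top",obs[4:]),("scene",sob)):
    R=least_squares(f,[.4,.03,0],args=(cam,O));print(cam,R.x,np.round(R.fun,1))
R=least_squares(lambda p:f(p,"top",obs)+f(p,"scene",sob),[.4,.03,0]);p=R.x;print("joint",p,np.round(R.fun,1))
C,S=np.cos(p[2]),np.sin(p[2])
def tocab(w): v=w[:2]-p[:2]; return 1000*np.array([C*v[0]+S*v[1],-S*v[0]+C*v[1]])
def tow(x,y): x,y=x/1000,y/1000; return np.array([p[0]+C*x-S*y,p[1]+S*x+C*y])
for nm,q,z in(("peg",c(248,268),.190),("scr1",c(235,148),.178),("scr2",c(252,425),.178),("pivot",b(524,517),.183),("h1",b(487,318),.181),("h2",b(476,250),.181),("h3",b(464,185),.181),("h4",b(453,120),.181),("h5",b(443,56),.181),("knobtop",d(455,152),.176+.005+.008+.05),("hinge",b(81,476),.18)):
    w=ray("top",*q,z);print(nm,np.round(w,4),np.round(tocab(w),1))
print("slot",tow(60,-130))
```

```text
top [ 0.41259614  0.06828823 -0.11093354] [-0.4 -0.4  0.5 -0.4 -0.2  0.4  0.9  0.3 -0.1 -0.2 -0.2 -0.4 -0.2  0.4
 -0.3  0.2]
top [ 0.4127719   0.06877393 -0.11177591] [-0.6 -0.5  0.4 -0.3 -0.5  0.3  0.6  0.3]
top [ 0.41260793  0.0679622  -0.11136419] [ 0.1 -0.2 -0.  -0.4 -0.   0.4 -0.1  0.2]
scene [ 0.41486078  0.06440273 -0.10445943] [ 1.5 -0.6 -1.4  0.1  0.1 -0.7]
joint [ 0.41308832  0.06776612 -0.11162577] [-0.1 -0.7  0.8 -0.6  0.1  0.1  1.1  0.1  0.2 -0.4  0.  -0.7  0.   0.1
 -0.  -0.   1.6 -1.4 -0.7 -1.7  1.1 -1.2]
peg [ 0.4595 -0.0673  0.19  ] [  61.2 -129. ]
scr1 [ 0.4839 -0.0704  0.178 ] [  85.8 -129.5]
scr2 [ 0.4323 -0.0647  0.178 ] [  33.9 -129.5]
pivot [ 0.3642 -0.1268  0.183 ] [ -26.9 -198.8]
h1 [ 0.4562 -0.1278  0.181 ] [  64.6 -189.5]
h2 [ 0.4885 -0.1287  0.181 ] [  96.8 -186.9]
h3 [ 0.52   -0.1289  0.181 ] [ 128.2 -183.6]
h4 [ 0.552  -0.1296  0.181 ] [ 160.  -180.7]
h5 [ 0.5839 -0.1307  0.181 ] [ 191.9 -178.2]
knobtop [ 0.6137 -0.1323  0.239 ] [ 221.6 -176.5]
hinge [0.412  0.0679 0.18  ] [-1.1  0. ]
slot [ 0.45823367 -0.06810845]
```

The poses agree. The roof corners and the plate give the same cabinet pose, the holes are 32 mm apart, the knob is 250 mm from the pivot, and the peg is at about +1 mm in the slot. First moves: rise and turn the jaws square to the bar, then travel over.

```bash
python3 -m jog '0 0 -0.89 0 0 -0.44 1;0 0 -0.89 0 0 -0.44 1;0 0 -0.89 0 0 -0.44 1;0 0 -0.89 0 0 -0.44 1;0 0 0 0.5 -0.25 0 1;0 0 0 0.94 -0.48 0 1;0 0 0 0.94 -0.48 0 1;0 0 0 0.94 -0.48 0 1'
```

```text
clock: 2.0
tool_pos: [0.3137, 0.491, 0.2963]
orientation: [180.0, -0.0, -91.3]
force: [-0.3, -0.1, 0.5]
opening: 0.0877
```

```bash
python3 -m jog '0 0 0 0.96 -0.49 0 1;0 0 0 0.96 -0.49 0 1;0 0 0 0.96 -0.49 0 1;0 0 0 0.96 -0.49 0 1;0 0 0 0.96 -0.49 0 1;0 0 0 0.96 -0.49 0 1;0 0 0 0.96 -0.49 0 1;0 0 0 0.96 -0.49 0 1'; python3 -m jog '0 0 0 0.96 -0.49 0 1;0 0 0 0.96 -0.49 0 1;0 0 0 0.96 -0.49 0 1;0 0 0 0.96 -0.49 0 1;0 0 0 0.96 -0.49 0 1;0 0 0 0.96 -0.49 0 1;0 0 0 0.9 -0.49 0 1;0 0 0 0.8 -0.45 0 1'; python3 -m jog '0 0 0 0 0 0 1;0 0 0 0 0 0 1'
```

```text
clock: 3.0
tool_pos: [0.4633, 0.1807, 0.2965]
orientation: [180.0, 0.0, -91.3]
force: [0.0, 0.5, 0.2]
opening: 0.0875
clock: 4.0
tool_pos: [0.612, -0.1205, 0.2963]
orientation: [180.0, 0.0, -91.3]
force: [0.2, 0.5, 0.0]
opening: 0.0875
clock: 4.25
tool_pos: [0.6116, -0.1188, 0.2964]
orientation: [179.9, 0.0, -91.3]
force: [0.4, 0.7, 0.3]
opening: 0.0876
```

Run:
```python
from h import *
o=ctrl.get_obs(); print(o["tool_pos"],o["orientation"],o["joint_pos"],o["force"],o["clock"])
for n in ("scene","top"):
    p,_=vision.snapshot(n); cv2.imwrite(f"pics/{n}1.png",p[:,:,::-1])
    print(nets.boxes_of("knob",n)[:2])
```

```text
[ 0.61164868 -0.11883482  0.29639983] [ 1.79943714e+02  1.04091218e-02 -9.12840106e+01] [ 6.92158172e+00  1.37096460e+01  1.41933350e-01 -1.88580315e-02
 -7.64865118e+01  8.17988282e+01] [0.37650796 0.67432273 0.30825087] 4.25
[{'location': [0.6247, -0.1385, 0.2188], 'score': 0.72}, {'location': [0.4467, -0.1328, 0.1746], 'score': 0.15}]
[{'location': [0.6129, -0.132, 0.2339], 'score': 0.69}, {'location': [0.5438, -0.1364, 0.1796], 'score': 0.53}]
```

View pics/scene1.png

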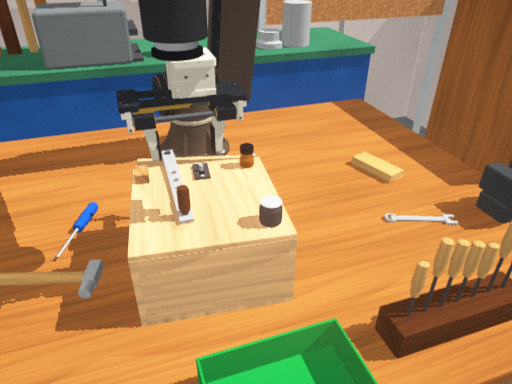

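```bash
python3 -m jog '0 0 0 0.34 -0.05 0 1;0 0 0 0 0 0.4 1;0 0 0 0 0 0.5 1;0 0 0 0 0 0.5 1;0 0 0 0 0 0.5 1;0 0 0 0 0 0.35 1;0 0 0 0 0 0.24 1;0 0 0 0 0 0 1'
```

```text
clock: 5.45
tool_pos: [0.6139, -0.1321, 0.1966]
orientation: [179.9, -0.0, -91.2]
force: [0.3, 0.4, 0.3]
opening: 0.0876
```

The picture shows the gripper hovering above the knob at (184,198), with the jaws across the bar and the props untouched. At the lower position the jaws straddle the knob. Closing.

```bash
python3 -m jog '0 0 0 0 0 0 -1;0 0 0 0 0 0 -1;0 0 0 0 0 0 -1;0 0 0 0 0 0 -1;0 0 0 0 0 0 -1;0 0 0 0 0 0 -1'
```

```text
clock: 6.2
tool_pos: [0.6143, -0.1321, 0.1974]
orientation: [-180.0, -0.0, -91.2]
force: [-0.7, 0.0, -0.9]
opening: 0.0332
```

```bash
python3 -m jog '0 0 0 0 0 0 -1;0 0 0 0 0 0 -1;0 0 0 0 0 0 -1'
cat > path.py <<'E'
from h import *
from scipy.spatial.transform import Rotation as Ro
from scipy.optimize import brentq, least_squares
P0=np.array([.41309,.06777]); PHI=-.11163   # cabinet pose
H0=.176
def pivot(t):
    x,y=-.2*np.sin(t),-.2*np.cos(t);C,S=np.cos(PHI),np.sin(PHI)
    return np.array([P0[0]+C*x-S*y,P0[1]+S*x+C*y,H0])
def tcp(t,b,a,dz=.0):
    """b: bar yaw in cabinet axes, a lift. tcp pose"""
    psi=b+PHI
    R=Ro.from_euler('z',psi)*Ro.from_euler('y',-a)   # bar frame x along bar
    # tool: x=-y_bar, y=-x_bar, z=-z_bar
    T=Ro.from_matrix(np.array([[0,-1,0],[-1,0,0],[0,0,-1.]]).T)
    return pivot(t)+R.apply([.25,0,.021+dz]), R*T
def diff(p0,R0,p1,R1):
    s=R0.inv().apply(p1-p0)/.04; r=(R0.inv()*R1).as_rotvec()/.1
    return np.r_[r,s]
def rows(states,start=None):
    prev=start or tcp(*states[0]); 
    for s in states[1:]:
        q=tcp(*s); print(np.round(diff(*prev,*q),3)); prev=q
def goal(pegx,pegy=-.130):
    f=lambda t:np.hypot(pegx+.2*np.sin(t),pegy+.2*np.cos(t))-.156
    t=brentq(f,.2,.9); return t,np.arctan2(pegy+.2*np.cos(t),pegx+.2*np.sin(t))
def hole(t,b,a=0):
    return -.2*np.sin(t)+.156*np.cos(b)*np.cos(a),-.2*np.cos(t)+.156*np.sin(b)*np.cos(a)
def inv(p):
    """t,b,a from measured tcp position"""
    return least_squares(lambda q:(tcp(*q)[0]-p)*1000,[.3,.2,.1]).x
E
python3 - <<'E'
from path import *
o=ctrl.get_obs();p=o["tool_pos"];print(p,o["opening"])
p0,R0=tcp(.134,np.radians(5.07),0);print(p0,R0.as_euler('xyz',degrees=True))
print(inv(p),goal(.0612),goal(.047),goal(.073))
E
```

```text
clock: 6.58
tool_pos: [0.6142, -0.1321, 0.1973]
orientation: [180.0, -0.0, -91.2]
force: [0.6, 0.5, 0.5]
opening: 0.0211
[ 0.61424232 -0.13214582  0.19733788] 0.021062192726624213
[ 0.61438957 -0.1320118   0.197     ] [180.           0.         -91.32592787]
[0.13459181 0.08783396 0.0013516 ] (0.44699267189556324, np.float64(0.328641822721021)) (0.5437761576374534, np.float64(0.2669558039484208)) (0.3706266606950394, np.float64(0.3700557137373584))
```

The knob is gripped (opening 21 mm), and the model matches the measured pose to under 1 mm. Now I'll lift the bar by 0.16 rad about the pivot.

```bash
python3 -m jog '0.2 0 0 0 0.01 -0.125 -1;0.35 0 0 0 0.018 -0.22 -1;0.35 0 0 0 0.018 -0.22 -1;0.35 0 0 0 0.018 -0.22 -1;0.35 0 0 0 0.018 -0.22 -1;0 0 0 0 0 0 -1'
python3 - <<'E'
from path import *
o=ctrl.get_obs();print(o["tool_pos"],o["orientation"],o["force"],inv(o["tool_pos"]))
tg,bg=goal(.0612)
q=inv(o["tool_pos"])
N=16
S=[(q[0]+(tg-q[0])*k/N,q[1]+(bg-q[1])*k/N,.16) for k in range(N+1)]
print(tg,bg);rows(S)
E
```

```text
clock: 7.32
tool_pos: [0.6081, -0.132, 0.2387]
orientation: [-170.7, 0.0, -91.2]
force: [-0.6, 0.6, -1.7]
opening: 0.0212
[ 0.60809222 -0.13203763  0.23874865] [-1.70658690e+02  1.05317633e-02 -9.11819440e+01] [-0.6118674   0.57764943 -1.73954601] [0.1299092  0.08851848 0.16899447]
0.44699267189556324 0.328641822721021
[ 0.    -0.024 -0.148 -0.114  0.096 -0.015]
[-0.    -0.024 -0.148 -0.117  0.095 -0.015]
[-0.    -0.024 -0.148 -0.12   0.094 -0.015]
[ 0.    -0.024 -0.148 -0.124  0.093 -0.015]
[ 0.    -0.024 -0.148 -0.127  0.092 -0.015]
[-0.    -0.024 -0.148 -0.13   0.091 -0.015]
[ 0.    -0.024 -0.148 -0.133  0.089 -0.014]
[ 0.    -0.024 -0.148 -0.136  0.088 -0.014]
[-0.    -0.024 -0.148 -0.139  0.086 -0.014]
[ 0.    -0.024 -0.148 -0.142  0.084 -0.014]
[ 0.    -0.024 -0.148 -0.145  0.083 -0.013]
[-0.    -0.024 -0.148 -0.148  0.081 -0.013]
[ 0.    -0.024 -0.148 -0.151  0.079 -0.013]
[ 0.    -0.024 -0.148 -0.154  0.077 -0.012]
[ 0.    -0.024 -0.148 -0.156  0.074 -0.012]
[ 0.    -0.024 -0.148 -0.159  0.072 -0.012]
```

```bash
python3 -m jog '0 -0.024 -0.148 -0.114 0.096 -0.015 -1;0 -0.024 -0.148 -0.117 0.095 -0.015 -1;0 -0.024 -0.148 -0.12 0.094 -0.015 -1;0 -0.024 -0.148 -0.124 0.093 -0.015 -1;0 -0.024 -0.148 -0.127 0.092 -0.015 -1;0 -0.024 -0.148 -0.13 0.091 -0.015 -1;0 -0.024 -0.148 -0.133 0.089 -0.014 -1;0 -0.024 -0.148 -0.136 0.088 -0.014 -1'
python3 - <<'E'
from path import *
o=ctrl.get_obs();print(o["tool_pos"],o["force"],inv(o["tool_pos"]))
p,_=vision.snapshot("top"); cv2.imwrite(f"pics/top2.png",p[:,:,::-1])
E
```

```text
clock: 8.32
tool_pos: [0.577, -0.0926, 0.2373]
orientation: [-170.8, 0.0, -84.3]
force: [1.5, -0.4, -0.8]
opening: 0.021
[ 0.57699424 -0.09257225  0.23726869] [ 1.52273052 -0.44502995 -0.76326404] [0.29019659 0.20931481 0.16290653]
```

View pics/top2.png

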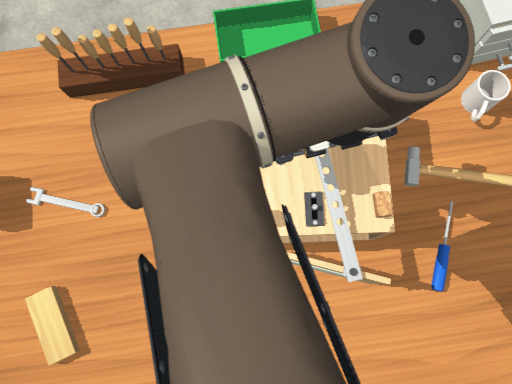

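The door is opening: the pivot is now at (353,272), the bar is lifted and right of the plate (314,208), and the roof items at the left are hidden by the arm. I'll continue the swing.

```bash
python3 -m jog '0 -0.024 -0.148 -0.139 0.086 -0.014 -1;0 -0.024 -0.148 -0.142 0.084 -0.014 -1;0 -0.024 -0.148 -0.145 0.083 -0.013 -1;0 -0.024 -0.148 -0.148 0.081 -0.013 -1;0 -0.024 -0.148 -0.151 0.079 -0.013 -1;0 -0.024 -0.148 -0.154 0.077 -0.012 -1;0 -0.024 -0.148 -0.156 0.074 -0.012 -1;0 -0.024 -0.148 -0.159 0.072 -0.012 -1'
python3 -m jog '0 0 0 0 0 0 -1;0 0 0 0 0 0 -1'
python3 - <<'E'
from path import *
o=ctrl.get_obs();q=inv(o["tool_pos"]);print(o["tool_pos"],o["orientation"],o["force"],q,hole(*q))
p,_=vision.snapshot("top"); cv2.imwrite(f"pics/top3.png",p[:,:,::-1])
s,_=vision.snapshot("scene"); cv2.imwrite(f"pics/scene3.png",s[:,:,::-1])
cv2.imwrite("pics/top3b.png",cv2.resize(p[160:310,260:410,::-1],(600,600),interpolation=cv2.INTER_CUBIC))
# rows from the pose to (goal, lift .10)
tg,bg=goal(.0612)
for a in (.12,.10): print(tcp(tg,bg,a)[0],diff(o["tool_pos"],Ro.from_euler('xyz',o["orientation"],degrees=True),*tcp(tg,bg,a)).round(3))
E
```

```text
clock: 9.38
tool_pos: [0.5442, -0.0492, 0.2372]
orientation: [-170.8, 0.0, -77.4]
force: [2.1, 0.0, -0.8]
opening: 0.0211
clock: 9.62
tool_pos: [0.5441, -0.0497, 0.237]
orientation: [-170.9, 0.0, -77.5]
force: [-0.5, -0.3, -2.1]
opening: 0.0218
[ 0.54406123 -0.04968388  0.23696516] [-1.70882430e+02  1.79078102e-02 -7.74576055e+01] [-0.49426535 -0.33462983 -2.11540082] [0.45201294 0.32532087 0.16165905] (np.float64(0.05853477987005698), np.float64(-0.13070442917042924))
[ 0.54701189 -0.04892744  0.22677703] [-0.391  0.006  0.018 -0.002 -0.035  0.264]
[ 0.54795556 -0.04871938  0.22185344] [-0.591  0.006  0.018 -0.002 -0.039  0.389]
```

View pics/top3b.png

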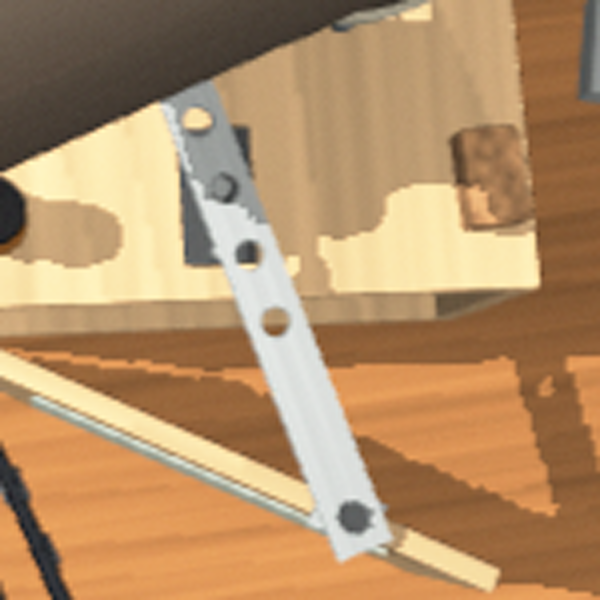

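View pics/scene3.png

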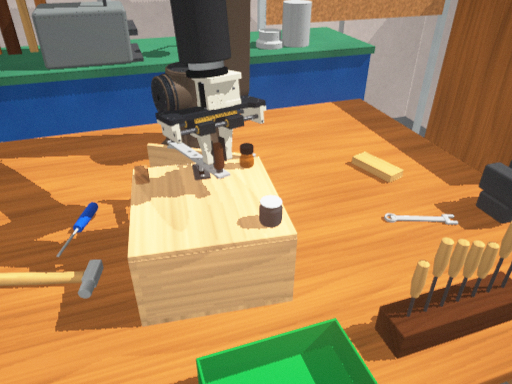

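Counting from the pivot, the third hole is at crop (222,186), and the peg shows right under it. The scene view shows the tin and jar standing. Next I'll lower to just above the peg top.

```bash
python3 -m jog '-0.22 0 0.01 0 -0.018 0.15 -1;-0.22 0 0.01 0 -0.018 0.145 -1;0 0 0 0 0 0 -1'
python3 - <<'E'
from path import *
o=ctrl.get_obs();q=inv(o["tool_pos"]);print(o["tool_pos"],o["orientation"],o["force"],q,hole(*q))
p,d=vision.snapshot("top"); cv2.imwrite(f"pics/top4.png",p[:,:,::-1])
cv2.imwrite("pics/top4b.png",cv2.resize(p[190:240,295:345,::-1],(600,600),interpolation=cv2.INTER_CUBIC))
cv2.imwrite("pics/top4c.png",cv2.resize(p[160:310,260:410,::-1],(600,600),interpolation=cv2.INTER_CUBIC))
E
```

```text
clock: 10.1
tool_pos: [0.5474, -0.049, 0.2244]
orientation: [-173.5, 0.0, -77.6]
force: [-2.8, -0.3, -1.8]
opening: 0.0212
[ 0.54743876 -0.04904093  0.22442937] [-1.73537787e+02  2.02111337e-02 -7.75697563e+01] [-2.79817532 -0.27530701 -1.79378141] [0.44755959 0.32749565 0.11045382] (np.float64(0.060255271159507656), np.float64(-0.13042602041193968))
```

View pics/top4b.png

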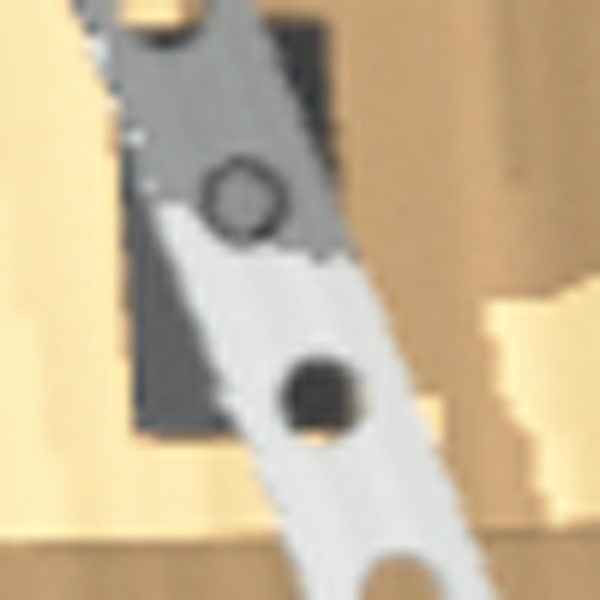

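View pics/top4c.png

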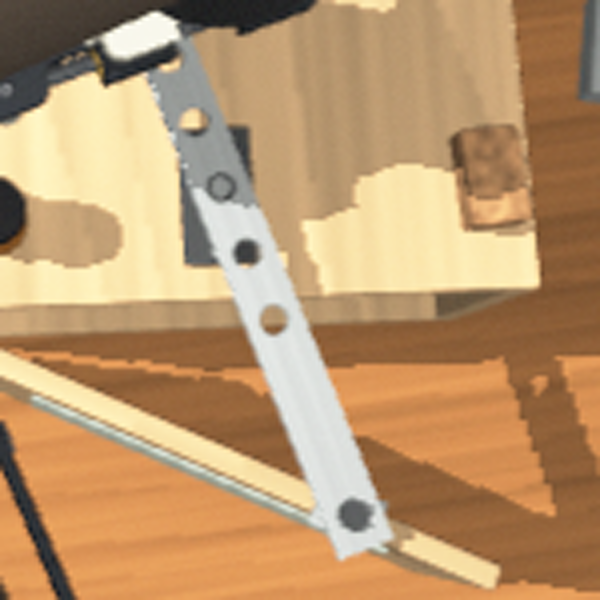

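The peg shows as a nearly concentric disc inside the third hole, with its centre at about crop (244,199). I'll check the numbers, allowing for parallax.

Run:
```python
from path import *
C,S=np.cos(PHI),np.sin(PHI)
def tocab(w): v=w[:2]-P0; return np.round(1000*np.array([C*v[0]+S*v[1],-S*v[0]+C*v[1]]),1)
p=cv2.imread("pics/top4.png"); g=cv2.cvtColor(p,cv2.COLOR_BGR2GRAY)
b=lambda x,y:(295+(x+.5)/12-.5,190+(y+.5)/12-.5)
c=lambda x,y:(260+(x+.5)/4-.5,160+(y+.5)/4-.5)
a=.108
for nm,q,z in(("pegtop",b(243,199),.190),("h3top",b(246,201),.176+.156*a+.005),("h2top",b(321,395),.176+.124*a+.005),("h1",c(273,320),.176+.092*a+.005),("piv",c(355,515),.183)):
    print(nm,tocab(ray("top",*q,z)))
t,bb=goal(.0612); print("pivot model",-200*np.sin(t),-200*np.cos(t))
# predicted px of hole3 top centre if exactly on peg at lift a
o=ctrl.get_obs();print(o["force"])
```

```text
pegtop [  61.5 -129.9]
h3top [  60.  -129.3]
h2top [  30.7 -139.2]
h1 [  -0.2 -149.5]
piv [ -86.7 -181.1]
pivot model -86.45112627960478 -180.35022252547355
[-2.08421745 -0.47689368 -1.32622273]
```

Run:
```python
from path import *
o=ctrl.get_obs();p,R=o["tool_pos"],Ro.from_euler('xyz',o["orientation"],degrees=True)
tg,bg=goal(.0613)
for a in (.09,.07,.04): print(a,tcp(tg,bg,a)[0],diff(p,R,*tcp(tg,bg,a)).round(3))
```

```text
0.09 [ 0.54848305 -0.04859995  0.21938464] [-0.238  0.003 -0.005 -0.006 -0.012  0.139]
0.07 [ 0.54928201 -0.04842347  0.21443428] [-0.438  0.003 -0.005 -0.006 -0.019  0.264]
0.04 [ 0.5502988  -0.04819887  0.20698054] [-0.738  0.003 -0.005 -0.006 -0.023  0.452]
```

```bash
python3 -m jog '-0.12 0 0 -0.003 -0.006 0.07 -1;-0.12 0 0 -0.003 -0.006 0.07 -1;0 0 0 0 0 0 -1'; python3 -m jog '-0.1 0 0 0 -0.004 0.06 -1;-0.1 0 0 0 -0.003 0.06 -1;0 0 0 0 0 0 -1'
python3 - <<'E'
from path import *
f=[]
p,d=vision.snapshot("top")
o=ctrl.get_obs();q=inv(o["tool_pos"]);print(o["tool_pos"],o["force"],q,hole(*q))
cv2.imwrite("pics/top5b.png",cv2.resize(p[190:240,295:345,::-1],(600,600),interpolation=cv2.INTER_CUBIC))
E
```

```text
clock: 10.52
tool_pos: [0.5486, -0.0484, 0.22]
orientation: [-174.8, 0.0, -77.6]
force: [-1.9, -1.2, -1.7]
opening: 0.0212
clock: 10.9
tool_pos: [0.5494, -0.0483, 0.2152]
orientation: [-175.9, 0.0, -77.6]
force: [-1.2, -0.4, -1.8]
opening: 0.021
[ 0.54940899 -0.04826526  0.21535366] [-1.31814905 -0.64623516 -2.0505557 ] [0.44421256 0.33073762 0.07370945] (np.float64(0.06119524751950865), np.float64(-0.1300678668529251))
```

View pics/top5b.png

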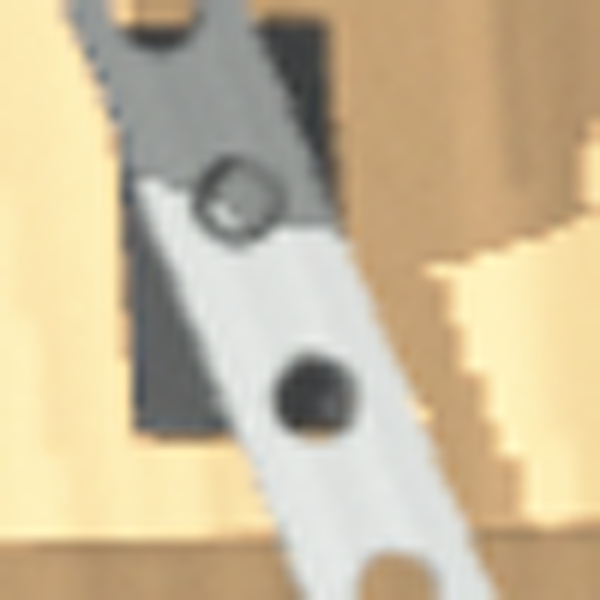

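The upward pull is still −1.8 N with the underside below the peg's top, so the peg is inside the hole. In the picture it sits slightly right of the hole centre, by about 0.4 px. I'll nudge about 1 mm that way and keep lowering.

```bash
python3 -m jog '-0.1 0 0 0.013 -0.001 0.06 -1;-0.1 0 0 0.012 -0.001 0.06 -1;-0.1 0 0 0 -0.001 0.06 -1;0 0 0 0 0 0 -1'
python3 - <<'E'
from path import *
p,d=vision.snapshot("top")
o=ctrl.get_obs();q=inv(o["tool_pos"]);print(o["tool_pos"],o["force"],q,hole(*q))
cv2.imwrite("pics/top6b.png",cv2.resize(p[190:240,295:345,::-1],(600,600),interpolation=cv2.INTER_CUBIC))
p,R=o["tool_pos"],Ro.from_euler('xyz',o["orientation"],degrees=True)
print(R.inv().apply([0,0,1]).round(3))
tg,bg=goal(.0613)
for a in (.02,0): print(a,tcp(tg,bg,a)[0],diff(p,R,*tcp(tg,bg,a)).round(3))
E
```

```text
clock: 11.45
tool_pos: [0.5505, -0.049, 0.2081]
orientation: [-177.6, 0.0, -77.6]
force: [1.5, 0.0, -1.8]
opening: 0.0206
[ 0.55052381 -0.0490356   0.2083039 ] [ 1.14168646  0.89370791 -1.33447369] [0.44487215 0.32637022 0.04531735] (np.float64(0.06154492069495324), np.float64(-0.13056979729831875))
[-0.    -0.042 -0.999]
0.02 [ 0.55085517 -0.04807597  0.20199547] [-0.225  0.004 -0.002 -0.022 -0.007  0.158]
0 [ 0.55131407 -0.04797461  0.197     ] [-0.425  0.004 -0.002 -0.022 -0.013  0.283]
```

View pics/top6b.png

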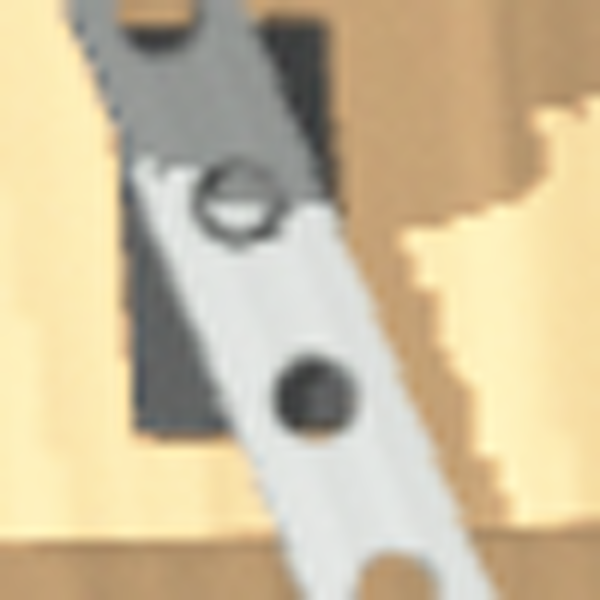

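The peg is still well inside the hole, and the forces are small. Lowering to level.

```bash
python3 -m jog '-0.1 0 0 0 -0.003 0.07 -1;-0.1 0 0 0 -0.003 0.07 -1;0 0 0 0 0 0 -1'; python3 -m jog '-0.1 0 0 0 -0.003 0.07 -1;-0.1 0 0 0 -0.003 0.07 -1;0 0 0 0 0 0 -1'
python3 - <<'E'
from path import *
p,d=vision.snapshot("top")
o=ctrl.get_obs();q=inv(o["tool_pos"]);print(o["tool_pos"],o["force"],q,hole(*q))
cv2.imwrite("pics/top7b.png",cv2.resize(p[190:240,295:345,::-1],(600,600),interpolation=cv2.INTER_CUBIC))
C,S=np.cos(PHI),np.sin(PHI)
i=vision.camera_info("top");K=i["camera_matrix"];T=i["camera_from_world"]
vv,uu=np.mgrid[195:280,295:360];z=d[195:280,295:360]
cam=np.linalg.inv(K)@np.stack([uu*z,vv*z,z]).reshape(3,-1)
w=T[:3,:3].T@(cam-T[:3,3:]);w=w[2].reshape(z.shape)
for u,v in((318,212),(323,227),(330,240),(335,252),(340,265),(315,202)): print(u,v,np.median(w[v-196:v-193,u-296:u-293]).round(4))
E
```

```text
clock: 11.88
tool_pos: [0.5507, -0.049, 0.2024]
orientation: [-178.8, 0.0, -77.6]
force: [1.2, 0.4, -0.8]
opening: 0.021
clock: 12.25
tool_pos: [0.551, -0.049, 0.1969]
orientation: [-179.9, 0.0, -77.6]
force: [1.5, 0.4, -0.1]
opening: 0.0211
[ 0.55099388 -0.04897178  0.19710003] [1.22832288 0.07990135 2.05686549] [4.49944317e-01 3.23383130e-01 4.00122711e-04] (np.float64(0.06093076925412966), np.float64(-0.13052119013369765))
318 212 0.1798
323 227 0.18
330 240 0.015
335 252 0.1794
340 265 0.1812
315 202 0.1802
```

View pics/top7b.png

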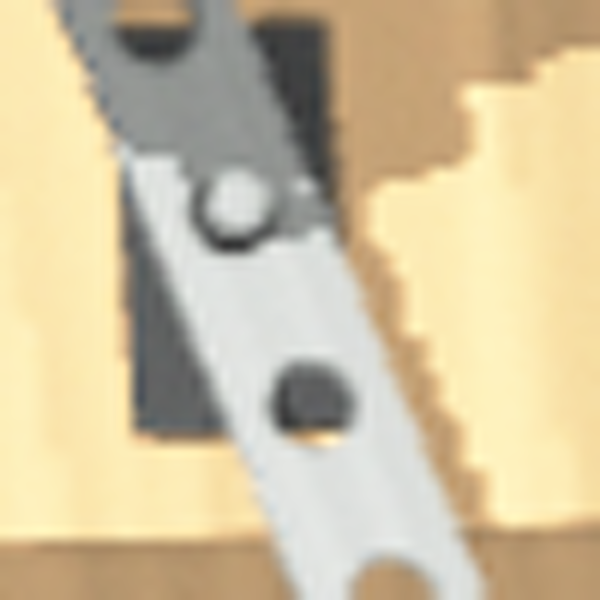

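The bar is level: depth puts its upper face at about 180 mm from the pivot to the plate. The peg stands proud through the third hole and casts a shadow on the bar. Releasing and rising straight up.

```bash
python3 -m jog '0 0 0 0 0 0 0;0 0 0 0 0 0 0;0 0 0 0 0 0 0.3;0 0 0 0 0 0 0.3;0 0 0 0 0 0 0.3;0 0 0 0 0 0 0.3'; python3 -m jog '0 0 0 0 0 -0.2 0.3;0 0 0 0 0 -0.4 0.3;0 0 0 0 0 -0.5 0.3;0 0 0 0 0 -0.6 0.3;0 0 0 0 0 -0.6 0.3;0 0 0 0 0 -0.5 0.3;0 0 0 0 0 -0.4 0.3;0 0 0 0 0 0 0.3'
```

```text
clock: 13.05
tool_pos: [0.5508, -0.049, 0.1971]
orientation: [-179.9, 0.0, -77.6]
force: [-0.5, 0.1, -0.8]
opening: 0.057
clock: 14.05
tool_pos: [0.5511, -0.049, 0.3268]
orientation: [-179.7, 0.0, -77.6]
force: [-0.0, -0.3, -0.5]
opening: 0.0567
```

```bash
python3 -m jog '0 0 0 0.6 0 -0.3 0.5;0 0 0 0.9 0 -0.3 0.5;0 0 0 0.9 0 0 0.5;0 0 0 0.9 0 0 0.5;0 0 0 0.9 0 0 0.5;0 0 0 0.9 0 0 0.5;0 0 0 0.6 0 0 0.5;0 0 0 0 0 0 0.5'
python3 - <<'E'
from path import *
o=ctrl.get_obs();print(o["tool_pos"],o["force"],o["clock"])
for n in("top","scene"):
    p,d=vision.snapshot(n);cv2.imwrite(f"pics/{n}8.png",p[:,:,::-1]);np.save(f"pics/{n}8d.npy",d)
    if n=="top":
        cv2.imwrite("pics/top8b.png",cv2.resize(p[190:240,295:345,::-1],(600,600),interpolation=cv2.INTER_CUBIC))
    else: cv2.imwrite("pics/scene8b.png",cv2.resize(p[140:260,120:320,::-1],(800,480),interpolation=cv2.INTER_CUBIC))
    for t in("knob","tin_mid","jar_mid","cork_mid"): print(n,t,nets.boxes_of(t,n)[:1])
E
```

```text
clock: 15.05
tool_pos: [0.5995, -0.273, 0.3476]
orientation: [-180.0, 0.1, -77.7]
force: [-0.1, 0.2, 0.5]
opening: 0.0659
[ 0.59953654 -0.27297552  0.3476096 ] [-0.0515157   0.17739784  0.46938235] 15.05
top knob [{'location': [0.5528, -0.0474, 0.2359], 'score': 0.51}]
top tin_mid [{'location': [0.6698, 0.0133, 0.2136], 'score': 0.85}]
top jar_mid [{'location': [0.456, 0.0341, 0.2206], 'score': 0.59}]
top cork_mid []
scene knob [{'location': [0.5656, -0.0545, 0.2143], 'score': 0.48}]
scene tin_mid [{'location': [0.6869, 0.0042, 0.2041], 'score': 0.65}]
scene jar_mid [{'location': [0.4718, 0.0277, 0.1976], 'score': 0.65}]
scene cork_mid [{'location': [0.4659, -0.1965, 0.1936], 'score': 0.68}]
```

View pics/top8.png

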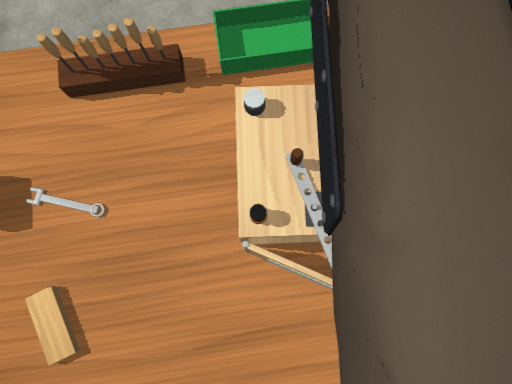

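View pics/top8b.png

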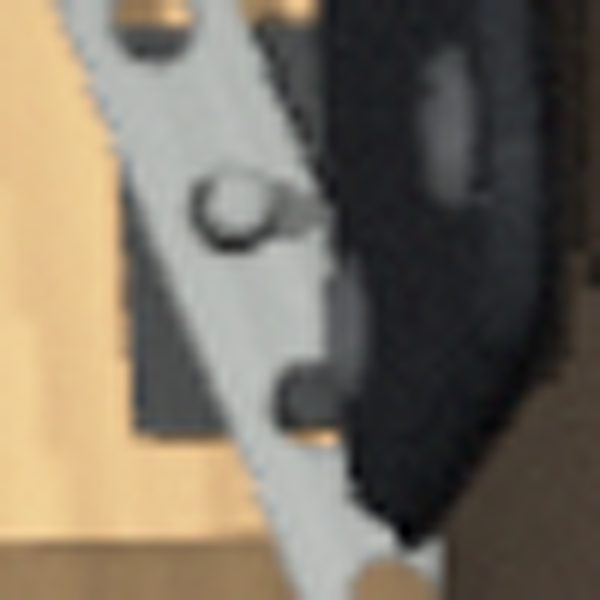

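View pics/scene8b.png

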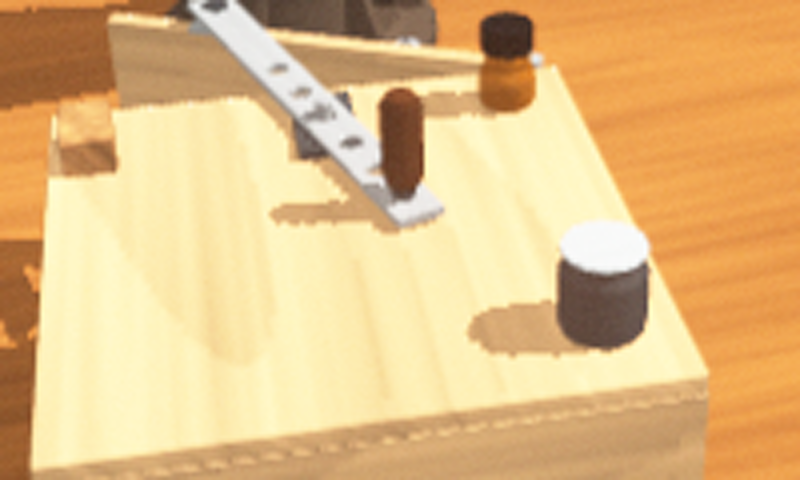

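In the scene view two holes lie on the door side of the peg, so it is through the third. The knob stands free, and the cork, jar and tin are at the same pixels as before. I'll check the bar height by depth on the saved picture, then hand in.

Run:
```python
from path import *
d=np.load("pics/top8d.npy");i=vision.camera_info("top");K=i["camera_matrix"];T=i["camera_from_world"]
def z(u,v):
    zz=np.median(d[v-1:v+2,u-1:u+2]); c=np.linalg.inv(K)@np.array([u*zz,v*zz,zz]); return (T[:3,:3].T@(c-T[:3,3])).round(4)
for u,v in((312,200),(318,214),(305,180),(314,207),(293,163),(307,222)): print(u,v,z(u,v))
print(ctrl.get_obs()["force"]); print(ctrl.close_job())
```

```text
312 200 [ 0.4733 -0.0663  0.1804]
318 214 [ 0.4458 -0.0728  0.1808]
305 180 [ 0.5129 -0.06    0.1795]
314 207 [ 0.4584 -0.0664  0.1901]
293 163 [ 0.5435 -0.0409  0.1999]
307 222 [ 0.4347 -0.0508  0.176 ]
[ 0.22024963 -0.35611689  0.15332221]
the job is handed in; nothing more can be done
None
```

The door is propped open: the stay bar's third hole is over the peg, the bar lies flat on the peg plate, and the knob is released. I handed the job in at about 15.5 s of the 61 s; no verdict is reported.

I gripped the knob, lifted the bar about 0.16 rad, and swung the door open with it. I then lowered the hole over the peg in small steps, watching the camera and the wrist force. The peg was visible in the slot, about 1 mm from its centre.

**Last checks:**
- **Bar height:** depth shows the bar's upper face at 180–181 mm on both sides of the peg (181 mm is expected when fully down). The peg's top is at 190 mm, standing through the hole.
- **Right hole:** two holes show on the door side of the peg, so it is the third one.
- **Door angle:** my pose model puts it about 0.45 rad open. I had no direct joint reading.
- **Forces:** the wrist force stayed within a few newtons wherever I read it. The contact force on the peg is not reported, so I could not check it directly.
- **Tin, jar and cork:** they stand at the same pixels as before in the scene view. The position reports before and after agree within about 6 mm, roughly the networks' accuracy.
- **Missed detection:** in the last top view the arm hid the cork block, so the network could not find it there. The scene view found it in place.
- **Clear of the work:** the gripper was well away from everything, with the measured force near zero.

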